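# Shim the rocking plate shaker

## Robot

A 6-joint arm with a two-finger parallel gripper is mounted at the origin on the work surface. World frame = base frame: x ahead of the robot, y to its left, z up, the work surface at z = 0. Lengths are in m, angles in rad, forces in N, time in s.
With the tool pointing down it reaches from about 0.3 to 1 m from the base axis. Payload 5.1 kg.
Tool frame: the origin (TCP) lies on the mounting face of the last link; the fingertips stand 190 mm ahead of it and the grasp point (between the pads) lies 171 mm ahead of it (env.tcp_to_grasp is the distance from the TCP to the grasp point, in m); z points along the fingers, x is the direction in which the jaws open and shut, and the axes are right-handed (so a half turn about z gives the same grasp; the last joint's range is limited). The gripper opens to 95 mm and grips with 3 to 60 N. Pads are 20 mm wide; open, the fingers measure 119 mm over their backs; the gripper's body (75 mm by 180 mm) begins 59 mm behind the grasp point.
Start: joints at [1.145, 0.124, 1.65, -0, 1.367, -0.083], TCP at [0.219, 0.612, 0.405] pointing down, gripper open.
Joint ranges: [-2.61, 2.61], [-1.02, 2.33], [0.03, 2.71], [-1.35, 4.49], [0.32, 2.68], [-2.91, 2.91]. Speed limits (rad/s): [2.57, 2.57, 3.14, 3.14, 3.14, 3.14].

## Interface

Orientations are given as a 3x3 rotation matrix whose columns are the frame's x, y, z axes.
In Python, from workcell import env, snapshot, workorder, nets gives the robot as it stands.
- The arm moves only by the tool move_arm, never from a script. Its argument "deltas" is a list of rows, each an object with "turn": the turn, a rotation vector about the tool's x, y, z in rad, a list of three; "offset": the shift along the tool's x, y, z in m, a list of three; "fingers": the finger opening in m, from 0 to 0.0951. In form: [{"turn": [wx, wy, wz], "offset": [tx, ty, tz], "fingers": fingers}, ...]. A call has 1 to 5 rows; each row shifts and turns the commanded pose from where the row before left it, along the tool's axes as they then stand; what a row does not reach is not made up. A row lasts 1/12 s, in which the tool goes at most 41.7 mm and 7.16 degrees, less where a joint would pass 70% of its speed; a pose out of reach is approached as far as the arm can. A call with a gripper value outside its range is refused whole. The fingers move at their own pace and stop on an object; "squeeze" is the grip in N (left out, the last holds). Time passes only in rows, so rows that do not move let the fingers close. It gives the time, the measured TCP pose, the force and the opening at its end, in the units of the state.
- env.observe(): the state, without advancing time (a new reading comes with each control period).
- snapshot(name): name is "scene" or "top" or "wrist"; returns a dict with "image" (400x640x3 uint8, red, green, blue), "fovy" (degrees; the focal length in pixels is half the picture's height over the tangent of half this angle, whatever the lens; pixels are square), "cx", "cy" (the principal point, pixels), "k1" (the pictures are not rectified: a ray, as slopes to the right and down, at radius r is drawn at 1 + k1 r^2 times it, then the intrinsics apply), "eye" and "orientation" of the camera in the world; the wrist camera has in their place "tool_from_camera" (4x4, takes a point from camera to tool coordinates, whose origin is the TCP and whose axes are the tool frame's). Camera axes: x right, y down, z forward; pixel columns grow to the right and rows downward; lengths in m; the calibration is good to about 2 mm. A picture is of the moment at which its call begins: read the wrist's pose just before it. There is no depth.
- workorder.hand_in(): hands the job in, once; it reports no verdict.
Trained networks look in the newest picture that a camera, given by its name, has taken for a name from the list of things; names that differ only in an ending like _2 or _b are one class to them, and where a whole thing is asked for, a point or a joint stands for the part that bears it (a point fixed in the world has none). Each returns a list of dicts, best first, with "conf" (0 to 1); they miss things now and then, are a little off and sometimes report something else, mostly with a low value. They report only what shows in the picture. A call takes as long as a camera call. They do not tell look-alikes from the thing itself.
- nets.find_in(camera, label): "centre" ([x, y, z] in m, in the coordinates of the camera as it stood for that picture, good to about 4 mm: the middle of the surface that is visible of it).
- nets.silhouettes(camera, label): "pixels" (400x640 bool, what is visible of it).
The state is a dict: "time": time; "qpos": joint angles; "qvel": joint speeds; "joint_torque": joint torques, N m; "position": TCP position; "tool_rot": TCP orientation; "contact_force": force on the tool from outside, world axes, zero at the start; "wrist_torque": the same for the moment, N m; "width": opening from 0.0 (shut) to 1.0 (fully open).
Only numpy, scipy, OpenCV 4.12 (cv2) and the standard library are available. Lean on these libraries where they do the work, as an engineer would, in place of code of your own. Each camera call takes 0.05 s, during which the arm holds its last target.

## Task

The white plate shaker rocks because the foot at one corner is too short, and a wooden wedge lies on the bench beside that corner. With the fingertips, push the wedge thin edge first along the bench under the short foot until it is snug and carries that corner, without jacking the shaker up or shoving it along; then press down on top of the shaker at that corner, firmly but not hard, to show that it no longer rocks, and let go. Do not pick up the wedge or the shaker, and leave the tip box, bottle and beaker alone.

Things in the scene. Friction and masses are not known exactly. Their poses are not given: they have to be found in the camera images.
- shaker: Low white laboratory shaker, loose, about 2.6 kg. Origin: on the bench under its centre, x and y along its sides, z up. Housing 230 (x) x 200 (y) mm, underside 14, top 64 mm above the bench; platform 130 x 110 mm centred on top, 98 mm high. Blue panel with dial on its +x face. Black feet 24 mm across at x +-90, y +-75 mm; the +x +y one is 7 mm short. It stands level on the other three.
- short_foot (a point): Centre of the underside of the short foot (disc 24 mm across), 7 mm above the bench; 25 mm in from the two housing sides. Unshimmed, 2 to 3 N pressed down above it rocks the shaker 3.5 degrees. The wedge starts off the shaker's +y side, thin edge 30 to 70 mm outside it, pointing at this foot within about 10 degrees.
- top_corner (a point): Point on the flat top of the housing, 64 mm above the bench, right above the short foot: the place to press. 25 mm from the platform in x, 20 mm in y.
- wedge: Plain wooden wedge, loose, 110 long (x) x 60 wide (y) mm, about 60 g. Origin: centre of its underside, z up. Its -x end is the thin edge, 2 mm high; the top rises evenly to 15.5 mm at the +x end, an upright heel face to push on. Slides with under 1 N.
- wedge_tip (a point): Middle of the wedge's thin edge, at bench height. The wedge meets the foot when this is about 30 mm past the foot's centre; then the push rises within a few mm to 5 N and more. Above about 8 N the shaker slides along with it. Friction keeps the wedge in place.
- wedge_heel (a point): Middle of the wedge's heel face, 8 mm above the bench.
- tip_box: Bystander: white box with pale yellow lid, 120 by 85 by 68 mm high, origin under its centre. Stands clear of the work.
- bottle: Bystander: brown bottle 60 mm across, 120 mm high, origin under its centre.
- beaker: Bystander: glass beaker 70 mm across, 85 mm high, origin under its centre.
Mind the look-alikes: they are no part of the job. There is more than one size of the wedge; the job needs the largest.

How it is judged:
On the way, in this order (a step that is already met when the one before it is completed fails the run):
1. the wedge's thin edge has passed under the middle of the short foot (x of wedge_tip in the frame of shaker between 0.058 and 0.122 m and y of wedge_tip in the frame of shaker below 0.075 m), for 0.1 s.
2. pressed down over the short foot, the shaker bears on the wedge and stays level (x of wedge_tip in the frame of shaker between 0.058 and 0.122 m and contact force between the fingers and shaker above 4 N and contact force between wedge and shaker above 2 N and angle between shaker's own z axis and vertical below 0.0105 rad), for 0.2 s.
At the end, for the whole second after the job is handed in: The wedge lies flat on the bench, its thin edge under and past the middle of the short foot (10 to 70 mm past, within 32 mm sideways), touching the foot and carrying some weight (over 0.3 N); the shaker is level within 0.6 degrees and all is at rest (x of wedge_tip in the frame of shaker between 0.058 and 0.122 m and y of wedge_tip in the frame of shaker between 0.005 and 0.065 m and contact force between wedge and shaker above 0.3 N and angle between shaker's own z axis and vertical below 0.0105 rad and height (world z) of wedge below 0.005 m and linear speed of each of shaker, wedge below 0.01 m/s).
It fails at once if the wedge is lifted off the bench or tipped up (height (world z) of wedge above 0.012 m or angle between wedge's own z axis and vertical above 0.2 rad).
It fails at once if the shaker is lifted, tipped far over or shoved more than 20 mm (distance of shaker from where it was at the start of the episode above 0.02 m or angle between shaker's own z axis and vertical above 0.12 rad).
It fails at once if the shaker is pressed with more than 60 N (contact force between the fingers and shaker above 60 N).
It fails at once if the tip box, bottle or beaker is moved more than 15 mm (distance of any of tip_box, bottle, beaker from where it was at the start of the episode above 0.015 m).
It also fails if it takes over 51 s, if anything falls off the work surface, if the arm or the gripper's body presses on something with over 40 N, if the wrist force passes 120 N, or if a joint passes its speed limit or range.

## Working session

There is one attempt and no reset: what is moved stays moved. The work goes in short steps, Python scripts to look and compute and a tool call to move; the robot and the scene stay as the last step left them, time stands still between calls to the robot, and variables do not carry over. Pictures are saved under pics/ and viewed, and the job is handed in when it is done.

Besides the shell and the picture viewer there is one more tool, called after "Emit:" in YAML: its name, and indented under it one key for each argument. move_arm: Moves the arm, as the interface text tells. Its arguments: {"type":"object","properties":{"deltas":{"type":"array"},"squeeze":{"type":"number"}},"required":["deltas"]}

```bash
ls; mkdir -p pics
cat > h.py <<'E'
import numpy as np, cv2
from workcell import env, snapshot, workorder, nets
def cam(s,st=None):
    if 'eye' in s: return np.array(s['orientation']),np.array(s['eye'])
    T=np.array(s['tool_from_camera']); R=np.array(st['tool_rot']); p=np.array(st['position'])
    return R@T[:3,:3], p+R@T[:3,3]
def K(s):
    f=200/np.tan(np.radians(s['fovy'])/2); return f
def pix2world(s,R,e,px,z):
    px=np.atleast_2d(np.array(px,float)); f=K(s)
    d=(px-[s['cx'],s['cy']])/f
    u=d.copy()
    for _ in range(30): u=d/(1+s['k1']*(u**2).sum(1,keepdims=True))
    r=np.c_[u,np.ones(len(u))]@R.T
    t=(z-e[2])/r[:,2]
    return e+r*t[:,None]
def world2pix(s,R,e,P):
    c=(np.atleast_2d(P)-e)@R; u=c[:,:2]/c[:,2:]
    u=u*(1+s['k1']*(u**2).sum(1,keepdims=True))
    return u*K(s)+[s['cx'],s['cy']]
E
python3 - <<'E'
from h import *
for n in ['scene','top','wrist']:
    st=env.observe(); s=snapshot(n); R,e=cam(s,st)
    cv2.imwrite(f'pics/{n}0.png',s['image'][:,:,::-1])
    print(n,e.round(3),R.round(2).tolist(),s['fovy'],s['k1'])
    for l in ['shaker','wedge','short_foot','top_corner','wedge_tip','wedge_heel','tip_box','bottle','beaker']:
        for d in nets.find_in(n,l)[:4]:
            print(l,round(d['conf'],2),(R@np.array(d['centre'])+e).round(3))
print(env.observe())
E
```

```text
pics
scene [ 1.015 -0.692  0.87 ] [[0.84, 0.35, -0.41], [0.54, -0.58, 0.61], [-0.02, -0.74, -0.68]] 52.53878641987346 -0.04071062194148277
shaker 0.79 [ 0.503 -0.147  0.065]
wedge 0.97 [0.539 0.086 0.01 ]
wedge 0.71 [0.396 0.094 0.003]
wedge 0.47 [0.661 0.136 0.002]
short_foot 0.58 [ 0.503 -0.145  0.063]
short_foot 0.57 [0.537 0.087 0.01 ]
top_corner 0.88 [ 0.501 -0.148  0.061]
top_corner 0.56 [0.539 0.087 0.009]
wedge_tip 0.72 [0.395 0.096 0.002]
wedge_tip 0.7 [0.541 0.082 0.008]
wedge_tip 0.48 [0.663 0.137 0.002]
wedge_heel 0.79 [0.543 0.087 0.005]
wedge_heel 0.64 [0.398 0.091 0.005]
wedge_heel 0.52 [0.665 0.139 0.007]
tip_box 0.71 [ 0.643 -0.388  0.069]
tip_box 0.18 [0.543 0.466 0.059]
bottle 0.68 [ 0.489 -0.496  0.077]
beaker 0.64 [0.545 0.465 0.058]
top [0.458 0.009 1.22 ] [[-0.01, -1.0, 0.05], [-1.0, 0.01, 0.0], [-0.0, -0.05, -1.0]] 50.73104007370842 -0.08795622301220385
shaker 0.86 [ 0.477 -0.112  0.068]
shaker 0.29 [ 0.632 -0.366  0.068]
wedge 0.87 [0.652 0.148 0.006]
wedge 0.77 [0.389 0.1   0.007]
wedge 0.75 [0.531 0.077 0.009]
short_foot 0.84 [ 0.478 -0.115  0.068]
top_corn
[... 521 characters left out ...]
35977452e-05,
        1.36749081e+00, -8.25998077e-02]), 'qvel': array([ 0.0008113 ,  0.00023688,  0.00030716, -0.00089385,  0.00037139,
       -0.00163519]), 'joint_torque': array([ 2.09733457e-05, -4.17567086e+01, -3.60222530e+01,  7.74831302e-02,
        4.28359886e-02, -1.48229759e-05]), 'position': array([0.218492  , 0.61216465, 0.40475914]), 'tool_rot': array([[ 3.36099378e-01,  9.41826527e-01,  2.35547563e-05],
       [ 9.41826528e-01, -3.36099378e-01, -4.01320247e-06],
       [ 4.13699838e-06,  2.35333292e-05, -1.00000000e+00]]), 'contact_force': array([-0.31922016, -0.5878509 , -0.75902688]), 'wrist_torque': array([-0.00543785,  0.00566314, -0.0516092 ]), 'width': 1.001245168088921}
```

View pics/scene0.png

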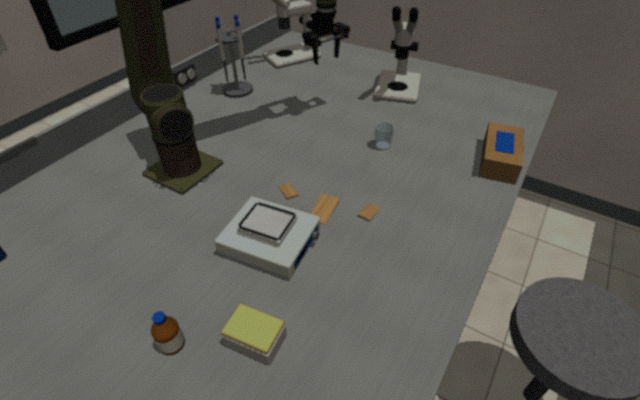

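View pics/top0.png

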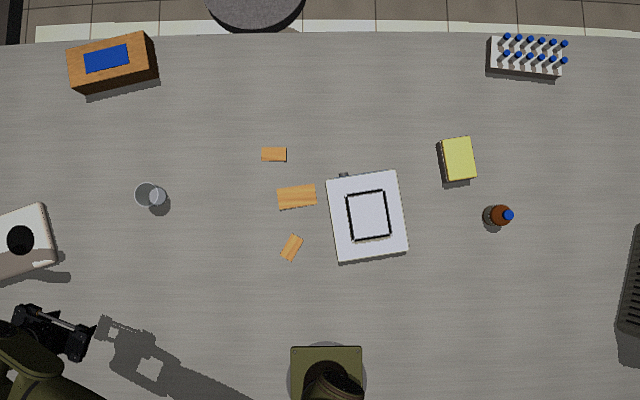

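```bash
cat > fit.py <<'E'
from h import *
from scipy.optimize import minimize
def boxpts(x0,x1,y0,y1,z0,z1): return np.array([[x,y,z] for x in(x0,x1) for y in(y0,y1) for z in(z0,z1)])
SH=[boxpts(-.115,.115,-.1,.1,.014,.064),boxpts(-.065,.065,-.055,.055,.064,.098)]
W=np.array([[-.055,y,z] for y in(-.03,.03) for z in(0,.002)]+[[.055,y,z] for y in(-.03,.03) for z in(0,.0155)])
def render(s,R,e,parts,q,S=4):
    c,sn=np.cos(q[2]),np.sin(q[2]); Rz=np.array([[c,-sn,0],[sn,c,0],[0,0,1]])
    m=np.zeros((400*S,640*S),np.uint8)
    for P in parts:
        p=world2pix(s,R,e,P@Rz.T+[q[0],q[1],0])
        h=cv2.convexHull(((p+.5)*S*16).astype(np.int32))
        cv2.fillConvexPoly(m,h,255,shift=4)
    return cv2.resize(m,(640,400),interpolation=cv2.INTER_AREA)/255.
def fit(views,parts,q0):
    def cost(q): return sum(np.abs(render(s,R,e,parts,q)-m).sum()/max(m.sum(),1) for s,R,e,m in views)
    sim=np.array([q0]+[np.array(q0)+d for d in ([.015,0,0],[0,.015,0],[0,0,.12])])
    r=minimize(cost,q0,method='Nelder-Mead',options=dict(initial_simplex=sim,xatol=1e-4,fatol=1e-4,maxiter=150))
    return r.x,r.fun
def views(names,label,near,st=None):
    out=[]
    for n in names:
        st=env.observe(); s=snapshot(n); R,e=cam(s,st)
        best=None
        tgt=world2pix(s,R,e,[near])[0]
        for d in nets.silhouettes(n,label):
            m=d['pixels']; 
            if m.sum()<30: continue
            c=np.argwhere(m).mean(0)[::-1]; dd=np.hypot(*(c-tgt))
            if best is None or dd<best[0]: best=(dd,m,d['conf'])
        if best is None: print(n,label,'none'); continue
        print(n,label,'dist %.1f area %d conf %.2f'%(best[0],best[1].sum(),best[2]))
        out.append((s,R,e,best[1].astype(float)))
    return out
E
python3 - <<'E'
from fit import *
for l,near,parts,q0 in [('shaker',[.478,-.113,.06],SH,[.475,-.113,.1]),('wedge',[.535,.08,.008],[W],[.535,.08,1.6])]:
    v=views(['top','scene'],l,near)
    for k in v: print(fit([k],parts,q0))
    q,c=fit(v,parts,q0); print(l,q.round(4),c)
    s=v[0][0]
E
```

```text
top shaker dist 0.7 area 6123 conf 0.77
scene shaker dist 106.6 area 2543 conf 0.28
(array([ 0.47877931, -0.11533593,  0.14879623]), np.float64(0.024253137479064792))
(array([-2.825,  1.662,  8.1  ]), np.float64(1.0))
shaker [ 0.4782 -0.1144  0.1578] 3.2543045006626588
top wedge dist 0.7 area 781 conf 0.64
scene wedge dist 2.1 area 445 conf 0.85
(array([0.53376788, 0.08059996, 1.72020129]), np.float64(0.05897918706535111))
(array([0.53473774, 0.08218052, 1.73139422]), np.float64(0.2934126459572593))
wedge [0.5339 0.0813 1.7245] 0.36359395976088865
```

Emit:
move_arm:
  deltas:
    - {"turn": [0, 0, 0.12], "offset": [0, 0, 0], "fingers": 0.03}
    - {"turn": [0, 0, 0.12], "offset": [0, 0, 0], "fingers": 0.03}
    - {"turn": [0, 0, 0.12], "offset": [0, 0, 0], "fingers": 0.03}
    - {"turn": [0, 0, 0.12], "offset": [0, 0, 0], "fingers": 0.03}
    - {"turn": [0, 0, 0.12], "offset": [0, 0, 0], "fingers": 0.03}

```text
time: 2.32
position: [0.2185, 0.6122, 0.4048]
tool_rot: [[0.813, 0.583, 0.0], [0.583, -0.813, 0.0], [0.0, 0.0, -1.0]]
contact_force: [-0.3, 0.2, 0.1]
width: 0.707
```

Emit:
move_arm:
  deltas:
    - {"turn": [0, 0, 0.12], "offset": [0, 0, 0], "fingers": 0.03}
    - {"turn": [0, 0, 0.12], "offset": [0, 0, 0], "fingers": 0.03}
    - {"turn": [0, 0, 0.12], "offset": [0, 0, 0], "fingers": 0.03}
    - {"turn": [0, 0, 0.119], "offset": [0, 0, 0], "fingers": 0.03}
    - {"turn": [0, 0, 0], "offset": [0.01, 0.02, 0], "fingers": 0.03}

```text
time: 2.73
position: [0.2301, 0.5952, 0.4047]
tool_rot: [[0.989, 0.147, -0.001], [0.147, -0.989, 0.001], [-0.001, -0.001, -1.0]]
contact_force: [0.2, -1.0, 0.1]
width: 0.357
```

Emit:
move_arm:
  deltas:
    - {"turn": [0, 0, 0], "offset": [0.016, 0.033, 0], "fingers": 0.03}
    - {"turn": [0, 0, 0], "offset": [0.016, 0.033, 0], "fingers": 0.03}
    - {"turn": [0, 0, 0], "offset": [0.016, 0.033, 0], "fingers": 0.03}
    - {"turn": [0, 0, 0], "offset": [0.016, 0.033, 0], "fingers": 0.03}
    - {"turn": [0, 0, 0], "offset": [0.016, 0.033, 0], "fingers": 0.03}

```text
time: 3.15
position: [0.3355, 0.4411, 0.4049]
tool_rot: [[0.989, 0.149, 0.0], [0.149, -0.989, 0.0], [0.0, -0.0, -1.0]]
contact_force: [1.7, 0.7, -0.2]
width: 0.318
```

Emit:
move_arm:
  deltas:
    - {"turn": [0, 0, 0], "offset": [0.016, 0.033, 0], "fingers": 0.03}
    - {"turn": [0, 0, 0], "offset": [0.016, 0.033, 0], "fingers": 0.03}
    - {"turn": [0, 0, 0], "offset": [0.016, 0.033, 0], "fingers": 0.03}
    - {"turn": [0, 0, 0], "offset": [0.016, 0.033, 0], "fingers": 0.03}
    - {"turn": [0, 0, 0], "offset": [0, 0, 0], "fingers": 0.03}

```text
time: 3.57
position: [0.4203, 0.3176, 0.405]
tool_rot: [[0.99, 0.143, 0.002], [0.143, -0.99, -0.002], [0.002, 0.002, -1.0]]
contact_force: [-0.3, 0.0, 0.7]
width: 0.314
```

Run:
```python
from fit import *
st=env.observe(); print(st['position'],st['tool_rot'][:,0])
s=snapshot('wrist'); R,e=cam(s,st)
im=s['image'][:,:,::-1].copy()
print('cam',e,R[:,2])
for P,q in [(SH,[.4788,-.1153,.1488]),([W],[.5339,.0813,1.7245])]:
    m=(render(s,R,e,P,q)>.5).astype(np.uint8)
    c,_=cv2.findContours(m,0,2); cv2.drawContours(im,c,-1,(0,0,255),1)
cv2.imwrite('pics/w1.png',im)
for l,near,parts,q0 in [('wedge',[.535,.08,.008],[W],[.535,.08,1.6])]:
    v=views(['wrist','top'],l,near)
    for k in v: print(fit([k],parts,q0))
```

```text
[0.42033559 0.31764192 0.40501183] [0.98977605 0.14262173 0.00155031]
cam [0.40872266 0.39629458 0.38387447] [ 0.04177287 -0.27928773 -0.95929839]
wrist wedge dist 91.0 area 503 conf 0.69
top wedge dist 0.5 area 769 conf 0.88
(array([ 0.57, -0.11,  2.68]), np.float64(1.0))
(array([0.53426773, 0.08008994, 1.7147057 ]), np.float64(0.0762946531018129))
```

View pics/w1.png

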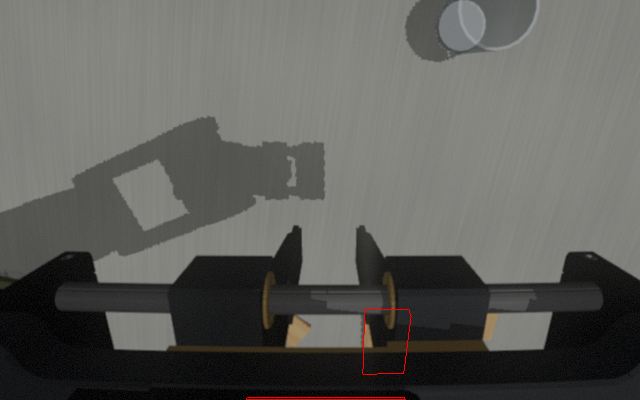

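Emit:
move_arm:
  deltas:
    - {"turn": [0, 0, 0], "offset": [0.016, 0.032, 0.02], "fingers": 0.03}
    - {"turn": [0, 0, 0], "offset": [0.016, 0.032, 0.02], "fingers": 0.03}
    - {"turn": [0, 0, 0], "offset": [0.016, 0.032, 0.02], "fingers": 0.03}
    - {"turn": [0, 0, 0], "offset": [0.016, 0.032, 0.02], "fingers": 0.03}
    - {"turn": [0, 0, 0], "offset": [0.013, 0.032, 0.02], "fingers": 0.03}

```text
time: 4.23
position: [0.5182, 0.175, 0.3041]
tool_rot: [[0.988, 0.151, 0.001], [0.151, -0.988, 0.0], [0.001, -0.0, -1.0]]
contact_force: [0.3, -0.2, 0.0]
width: 0.317
```

Emit:
move_arm:
  deltas:
    - {"turn": [0, 0, 0], "offset": [0, 0, 0.02], "fingers": 0.03}
    - {"turn": [0, 0, 0], "offset": [0, 0, 0.02], "fingers": 0.03}
    - {"turn": [0, 0, 0], "offset": [0, 0, 0.015], "fingers": 0.03}
    - {"turn": [0, 0, 0], "offset": [0, 0, 0], "fingers": 0.03}
    - {"turn": [0, 0, 0], "offset": [0, 0, 0], "fingers": 0.03}

```text
time: 4.65
position: [0.5172, 0.1758, 0.2489]
tool_rot: [[0.989, 0.15, -0.002], [0.15, -0.989, -0.0], [-0.002, 0.0, -1.0]]
contact_force: [0.1, -0.1, 1.2]
width: 0.314
```

Emit:
move_arm:
  deltas:
    - {"turn": [0, 0, 0], "offset": [0.0025, 0, 0.02], "fingers": 0.03}
    - {"turn": [0, 0, 0], "offset": [0, 0, 0.02], "fingers": 0.03}
    - {"turn": [0, 0, 0], "offset": [0, 0, 0.013], "fingers": 0.03}
    - {"turn": [0, 0, 0], "offset": [0, 0, 0], "fingers": 0.03}
    - {"turn": [0, 0, 0], "offset": [0, 0, 0], "fingers": 0.03}

```text
time: 5.07
position: [0.5202, 0.1756, 0.197]
tool_rot: [[0.989, 0.149, -0.0], [0.149, -0.989, -0.0], [-0.0, -0.0, -1.0]]
contact_force: [0.1, 0.9, -0.6]
width: 0.315
```

Run:
```python
from fit import *
for n in ['top','scene']:
    st=env.observe(); s=snapshot(n); R,e=cam(s,st); im=s['image'][:,:,::-1].copy()
    im=cv2.resize(im[120:280,240:440],(800,640),interpolation=cv2.INTER_CUBIC)[:600] if n=='top' else cv2.resize(im[150:300,200:400],(800,600),interpolation=cv2.INTER_CUBIC)
    cv2.imwrite(f'pics/{n}2.png',im)
print(env.observe()['position'],env.observe()['contact_force'])
```

```text
[0.52085655 0.17554233 0.19830178] [0.19763303 0.69749964 0.25093171]
```

View pics/top2.png

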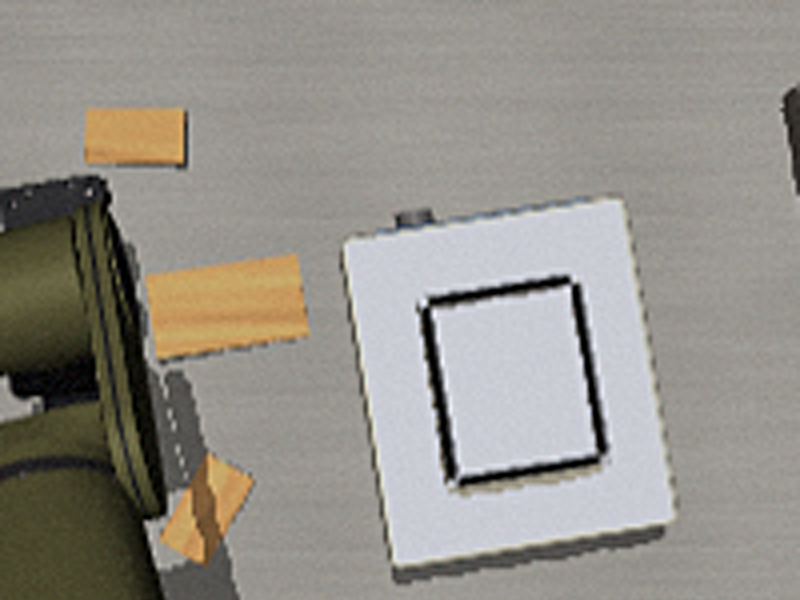

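View pics/scene2.png

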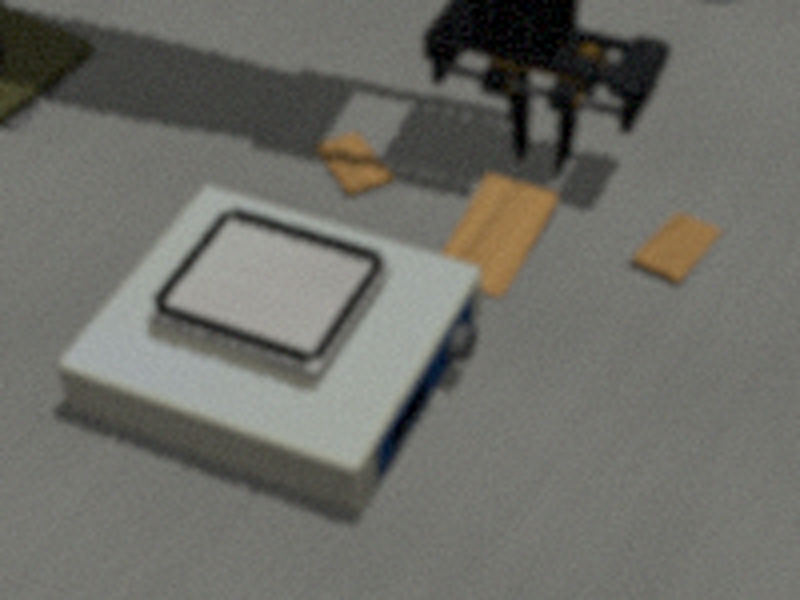

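Emit:
move_arm:
  deltas:
    - {"turn": [0, 0, 0], "offset": [0, 0.008, 0.002], "fingers": 0.03}
    - {"turn": [0, 0, 0], "offset": [0, 0.01, 0], "fingers": 0.03}
    - {"turn": [0, 0, 0], "offset": [0, 0.008, 0], "fingers": 0.03}
    - {"turn": [0, 0, 0], "offset": [0, 0.006, 0], "fingers": 0.03}
    - {"turn": [0, 0, 0], "offset": [0, 0.006, 0], "fingers": 0.03}

```text
time: 5.58
position: [0.5262, 0.1365, 0.1952]
tool_rot: [[0.989, 0.147, 0.001], [0.147, -0.989, 0.0], [0.001, -0.0, -1.0]]
contact_force: [-0.2, 1.4, 0.1]
width: 0.309
```

Emit:
move_arm:
  deltas:
    - {"turn": [0, 0, 0], "offset": [0, 0.006, 0], "fingers": 0.03}
    - {"turn": [0, 0, 0], "offset": [0, 0.006, 0], "fingers": 0.03}
    - {"turn": [0, 0, 0], "offset": [0, 0.006, 0], "fingers": 0.03}
    - {"turn": [0, 0, 0], "offset": [0, 0.006, 0], "fingers": 0.03}
    - {"turn": [0, 0, 0], "offset": [0, 0.006, 0], "fingers": 0.03}

```text
time: 6.0
position: [0.5304, 0.1073, 0.1947]
tool_rot: [[0.989, 0.148, -0.0], [0.148, -0.989, 0.0], [-0.0, -0.0, -1.0]]
contact_force: [0.2, 0.7, 0.4]
width: 0.313
```

```bash
cat > look.py <<'E'
from fit import *
import sys
t=sys.argv[1]
for n in ['top','scene']:
    st=env.observe(); s=snapshot(n); R,e=cam(s,st); im=s['image'][:,:,::-1].copy()
    im=cv2.resize(im[120:270,240:440],(800,600),interpolation=cv2.INTER_CUBIC) if n=='top' else cv2.resize(im[150:300,200:400],(800,600),interpolation=cv2.INTER_CUBIC)
    cv2.imwrite(f'pics/{n}{t}.png',im)
v=views(['top'],'shaker',[.478,-.113,.06]); print('shaker',fit(v,SH,[.4788,-.1153,.149]))
o=env.observe(); print(o['time'],o['position'],o['contact_force'])
E
python3 look.py 3
```

```text
top shaker dist 0.5 area 6039 conf 0.64
shaker (array([ 0.47887043, -0.11494029,  0.14927087]), np.float64(0.030766683225699615))
6.2 [0.53026936 0.10762614 0.19457799] [-0.16628421  1.35217707  0.25392609]
```

View pics/scene3.png

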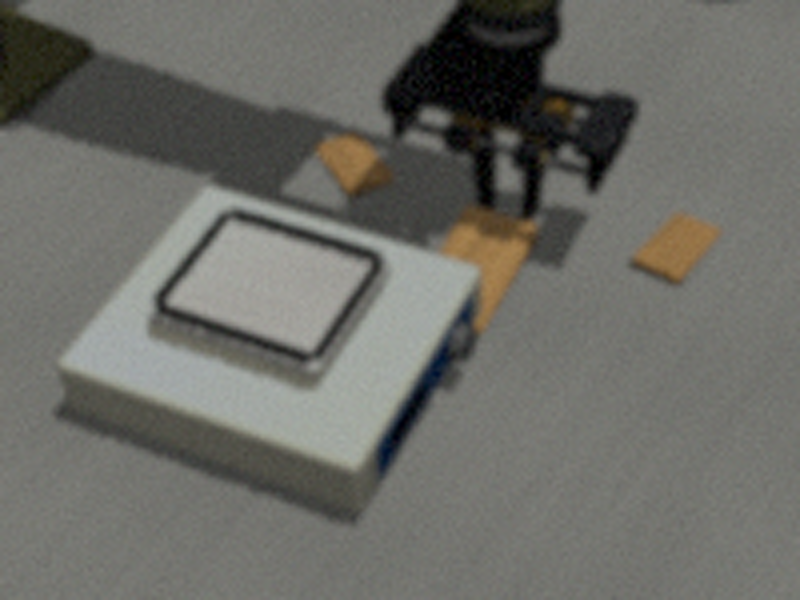

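Emit:
move_arm:
  deltas:
    - {"turn": [0, 0, 0], "offset": [0, 0.006, 0], "fingers": 0.03}
    - {"turn": [0, 0, 0], "offset": [0, 0.007, 0], "fingers": 0.03}
    - {"turn": [0, 0, 0], "offset": [0, 0.007, 0], "fingers": 0.03}
    - {"turn": [0, 0, 0], "offset": [0, 0.007, 0], "fingers": 0.03}
    - {"turn": [0, 0, 0], "offset": [0, 0.004, 0], "fingers": 0.03}

```text
time: 6.62
position: [0.5351, 0.0762, 0.1948]
tool_rot: [[0.989, 0.148, 0.0], [0.148, -0.989, -0.0], [-0.0, 0.0, -1.0]]
contact_force: [-0.2, 0.6, 0.0]
width: 0.315
```

Emit:
move_arm:
  deltas:
    - {"turn": [0, 0, 0], "offset": [0, 0.002, 0], "fingers": 0.03}
    - {"turn": [0, 0, 0], "offset": [0, 0.002, 0], "fingers": 0.03}
    - {"turn": [0, 0, 0], "offset": [0, 0.001, 0], "fingers": 0.03}
    - {"turn": [0, 0, 0], "offset": [0, 0, 0], "fingers": 0.03}

```text
time: 6.95
position: [0.5357, 0.0721, 0.1948]
tool_rot: [[0.989, 0.148, 0.0], [0.148, -0.989, -0.0], [0.0, 0.0, -1.0]]
contact_force: [0.2, 0.3, -0.5]
width: 0.318
```

Emit:
move_arm:
  deltas:
    - {"turn": [0, 0, 0], "offset": [0, 0.002, 0], "fingers": 0.03}
    - {"turn": [0, 0, 0], "offset": [0, 0.002, 0], "fingers": 0.03}
    - {"turn": [0, 0, 0], "offset": [0, 0.001, 0], "fingers": 0.03}
    - {"turn": [0, 0, 0], "offset": [0, 0, 0], "fingers": 0.03}

```text
time: 7.28
position: [0.5365, 0.0672, 0.1948]
tool_rot: [[0.989, 0.148, 0.0], [0.148, -0.989, -0.0], [0.0, 0.0, -1.0]]
contact_force: [-0.4, 0.2, -0.3]
width: 0.317
```

Emit:
move_arm:
  deltas:
    - {"turn": [0, 0, 0], "offset": [0, 0.001, 0], "fingers": 0.03}
    - {"turn": [0, 0, 0], "offset": [0, 0.001, 0], "fingers": 0.03}
    - {"turn": [0, 0, 0], "offset": [0, 0, 0], "fingers": 0.03}
    - {"turn": [0, 0, 0], "offset": [0, 0, 0], "fingers": 0.03}

```text
time: 7.62
position: [0.5367, 0.0653, 0.1948]
tool_rot: [[0.989, 0.148, 0.0], [0.148, -0.989, -0.0], [0.0, 0.0, -1.0]]
contact_force: [-0.3, -0.2, -0.2]
width: 0.314
```

Emit:
move_arm:
  deltas:
    - {"turn": [0, 0, 0], "offset": [0, 0.001, 0], "fingers": 0.03}
    - {"turn": [0, 0, 0], "offset": [0, 0.001, 0], "fingers": 0.03}
    - {"turn": [0, 0, 0], "offset": [0, 0, 0], "fingers": 0.03}
    - {"turn": [0, 0, 0], "offset": [0, 0, 0], "fingers": 0.03}

```text
time: 7.95
position: [0.537, 0.0633, 0.1947]
tool_rot: [[0.989, 0.148, -0.0], [0.148, -0.989, -0.0], [-0.0, 0.0, -1.0]]
contact_force: [-0.2, 0.3, 0.4]
width: 0.314
```

Emit:
move_arm:
  deltas:
    - {"turn": [0, 0, 0], "offset": [0, 0.001, 0], "fingers": 0.03}
    - {"turn": [0, 0, 0], "offset": [0, 0, 0], "fingers": 0.03}
    - {"turn": [0, 0, 0], "offset": [0, 0, 0], "fingers": 0.03}

```text
time: 8.2
position: [0.5371, 0.0623, 0.1947]
tool_rot: [[0.989, 0.148, -0.0], [0.148, -0.989, -0.0], [-0.0, 0.0, -1.0]]
contact_force: [0.2, 0.0, -0.5]
width: 0.317
```

```bash
python3 look.py 4
```

```text
top shaker dist 0.7 area 6134 conf 0.94
shaker (array([ 0.47776544, -0.11554885,  0.14098695]), np.float64(0.026648637935774246))
8.4 [0.53715994 0.06233678 0.19476563] [ 0.45641545 -0.21854359 -0.15401756]
```

View pics/scene4.png

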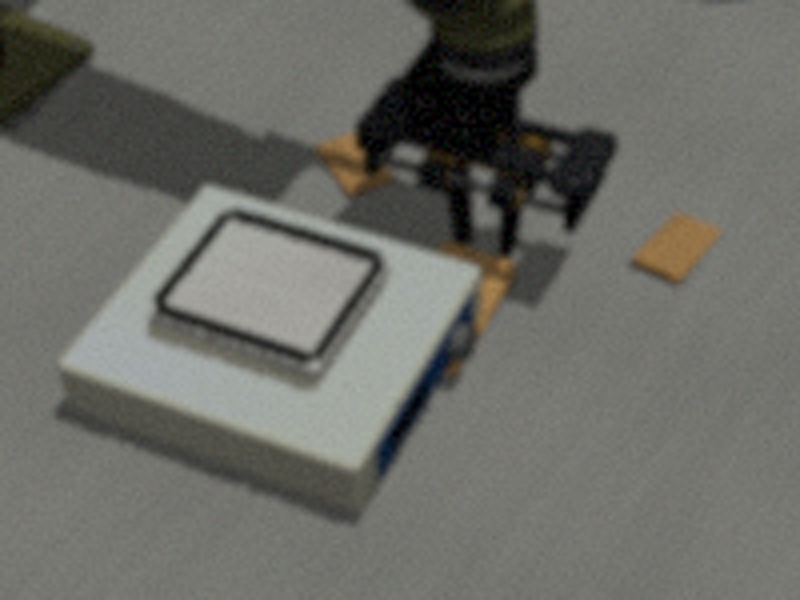

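Emit:
move_arm:
  deltas:
    - {"turn": [0, 0, 0], "offset": [0, 0.001, 0], "fingers": 0.03}
    - {"turn": [0, 0, 0], "offset": [0, 0, 0], "fingers": 0.03}
    - {"turn": [0, 0, 0], "offset": [0, 0.001, 0], "fingers": 0.03}
    - {"turn": [0, 0, 0], "offset": [0, 0, 0], "fingers": 0.03}
    - {"turn": [0, 0, 0], "offset": [0, 0, 0], "fingers": 0.03}

```text
time: 8.82
position: [0.5374, 0.0607, 0.1948]
tool_rot: [[0.989, 0.148, -0.0], [0.148, -0.989, 0.001], [-0.0, -0.001, -1.0]]
contact_force: [-0.7, 4.9, 0.4]
width: 0.311
```

Emit:
move_arm:
  deltas:
    - {"turn": [0, 0, 0], "offset": [0, 0.001, 0], "fingers": 0.03}
    - {"turn": [0, 0, 0], "offset": [0, 0, 0], "fingers": 0.03}
    - {"turn": [0, 0, 0], "offset": [0, 0, 0], "fingers": 0.03}

```text
time: 9.07
position: [0.5375, 0.0599, 0.1948]
tool_rot: [[0.989, 0.148, -0.0], [0.148, -0.989, 0.002], [-0.0, -0.002, -1.0]]
contact_force: [0.1, 4.5, 0.7]
width: 0.317
```

Emit:
move_arm:
  deltas:
    - {"turn": [0, 0, 0], "offset": [0, 0.001, 0], "fingers": 0.03}
    - {"turn": [0, 0, 0], "offset": [0, 0, 0], "fingers": 0.03}
    - {"turn": [0, 0, 0], "offset": [0, 0, 0], "fingers": 0.03}

```text
time: 9.32
position: [0.5376, 0.0593, 0.1948]
tool_rot: [[0.989, 0.148, -0.001], [0.148, -0.989, 0.003], [-0.0, -0.003, -1.0]]
contact_force: [-1.7, 8.1, 0.5]
width: 0.317
```

Emit:
move_arm:
  deltas:
    - {"turn": [0, 0, 0], "offset": [0, 0, 0], "fingers": 0.03}
    - {"turn": [0, 0, 0], "offset": [0, -0.002, 0], "fingers": 0.03}
    - {"turn": [0, 0, 0], "offset": [0, -0.005, 0], "fingers": 0.03}
    - {"turn": [0, 0, 0], "offset": [0, -0.012, 0], "fingers": 0.03}
    - {"turn": [0, 0, 0], "offset": [0, -0.012, 0], "fingers": 0.03}

```text
time: 9.73
position: [0.5331, 0.0895, 0.1948]
tool_rot: [[0.989, 0.148, 0.0], [0.148, -0.989, -0.0], [0.0, 0.0, -1.0]]
contact_force: [0.1, -0.4, -0.1]
width: 0.317
```

Emit:
move_arm:
  deltas:
    - {"turn": [0, 0, 0], "offset": [0, 0, -0.03], "fingers": 0.0}
    - {"turn": [0, 0, 0], "offset": [0, 0, -0.03], "fingers": 0.0}
    - {"turn": [0, 0, 0], "offset": [0, 0, -0.03], "fingers": 0.0}
    - {"turn": [0, 0, 0], "offset": [0, 0, -0.01], "fingers": 0.0}
    - {"turn": [0, 0, 0], "offset": [0, 0, 0], "fingers": 0.0}

```text
time: 10.15
position: [0.5342, 0.0899, 0.2985]
tool_rot: [[0.989, 0.149, 0.007], [0.149, -0.989, 0.0], [0.007, 0.001, -1.0]]
contact_force: [-1.3, 0.0, 0.8]
width: 0.038
```

```bash
python3 look.py 5
python3 - <<'E'
from fit import *
q=[.4788,-.1150,.149]
v=views(['scene'],'wedge',[.545,.03,.01])
s,R,e,m=v[0]; im=s['image'][:,:,::-1].copy()
P=np.array([.09,.075]);c,sn=np.cos(q[2]),np.sin(q[2]);M=np.array([[c,-sn],[sn,c]])
print('corner',M@P+q[:2])
for tip in (.045,):
    w=M@[.084,tip+.055]+q[:2]
    mm=(render(s,R,e,[W],[w[0],w[1],1.7198])>.5).astype(np.uint8)
    cc,_=cv2.findContours(mm,0,2); cv2.drawContours(im,cc,-1,(0,0,255),1)
mm=(render(s,R,e,SH,q)>.5).astype(np.uint8)
cc,_=cv2.findContours(mm,0,2); cv2.drawContours(im,cc,-1,(0,255,0),1)
cv2.imwrite('pics/ov5.png',cv2.resize(im[150:300,200:400],(800,600),interpolation=cv2.INTER_NEAREST))
E
```

```text
top shaker dist 0.7 area 6055 conf 0.89
shaker (array([ 0.47840666, -0.11520212,  0.14751094]), np.float64(0.02842894383186801))
10.35 [0.53226612 0.08922638 0.29230659] [0.53321162 1.10898578 0.53653658]
scene wedge dist 5.9 area 61 conf 0.52
corner [ 0.55666911 -0.02747056]
```

View pics/ov5.png

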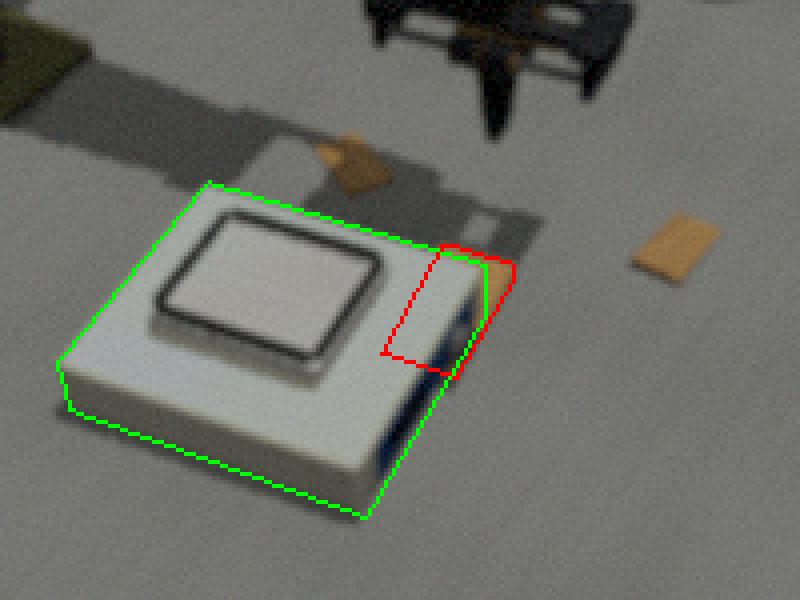

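View pics/top5.png

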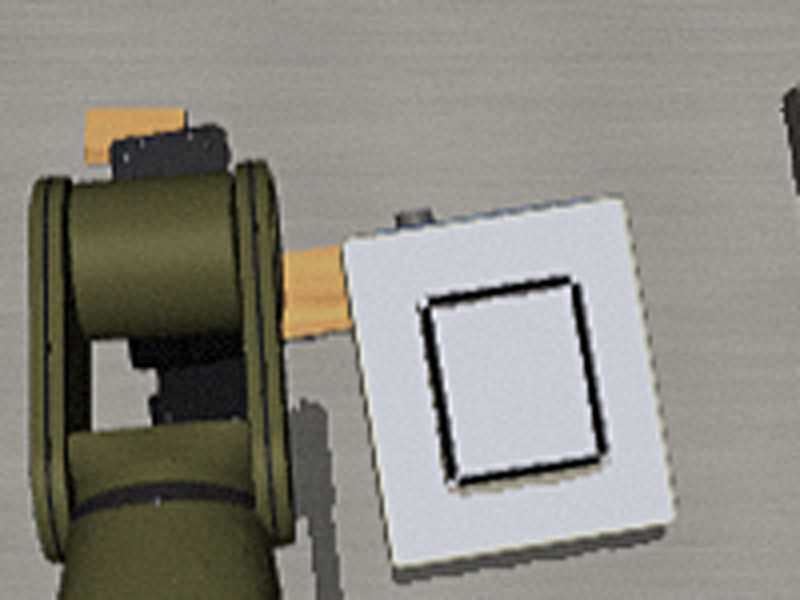

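Emit:
move_arm:
  deltas:
    - {"turn": [0, 0, 0], "offset": [0.002, 0.03, -0.01], "fingers": 0.0}
    - {"turn": [0, 0, 0], "offset": [0.002, 0.03, 0], "fingers": 0.0}
    - {"turn": [0, 0, 0], "offset": [0.002, 0.03, 0], "fingers": 0.0}
    - {"turn": [0, 0, 0], "offset": [0.001, 0.029, 0], "fingers": 0.0}
    - {"turn": [0, 0, 0], "offset": [0, 0, 0], "fingers": 0.0}

```text
time: 10.87
position: [0.5581, -0.0312, 0.3036]
tool_rot: [[0.99, 0.144, -0.001], [0.144, -0.99, -0.001], [-0.002, 0.001, -1.0]]
contact_force: [-0.3, -0.4, -1.1]
width: 0.008
```

Emit:
move_arm:
  deltas:
    - {"turn": [0, 0, 0], "offset": [0, 0, 0.012], "fingers": 0.0}
    - {"turn": [0, 0, 0], "offset": [0, 0, 0.012], "fingers": 0.0}
    - {"turn": [0, 0, 0], "offset": [0, 0, 0.012], "fingers": 0.0}
    - {"turn": [0, 0, 0], "offset": [0, 0, 0], "fingers": 0.0}
    - {"turn": [0, 0, 0], "offset": [0, 0, 0], "fingers": 0.0}

```text
time: 11.28
position: [0.5569, -0.0265, 0.2664]
tool_rot: [[0.989, 0.15, -0.004], [0.15, -0.989, 0.001], [-0.004, -0.001, -1.0]]
contact_force: [0.1, -0.2, 0.6]
width: 0.005
```

Emit:
move_arm:
  deltas:
    - {"turn": [0, 0, 0], "offset": [0, 0, 0.004], "fingers": 0.0}
    - {"turn": [0, 0, 0], "offset": [0, 0, 0.003], "fingers": 0.0}
    - {"turn": [0, 0, 0], "offset": [0, 0, 0.002], "fingers": 0.0}
    - {"turn": [0, 0, 0], "offset": [0, 0, 0], "fingers": 0.0}
    - {"turn": [0, 0, 0], "offset": [0, 0, 0], "fingers": 0.0}

```text
time: 11.7
position: [0.5578, -0.0275, 0.2599]
tool_rot: [[0.989, 0.149, 0.0], [0.149, -0.989, -0.0], [0.0, 0.0, -1.0]]
contact_force: [0.0, -0.5, -0.0]
width: 0.001
```

Emit:
move_arm:
  deltas:
    - {"turn": [0, 0, 0], "offset": [0, 0, 0.001], "fingers": 0.0}
    - {"turn": [0, 0, 0], "offset": [0, 0, 0.001], "fingers": 0.0}
    - {"turn": [0, 0, 0], "offset": [0, 0, 0], "fingers": 0.0}
    - {"turn": [0, 0, 0], "offset": [0, 0, 0], "fingers": 0.0}

```text
time: 12.03
position: [0.5577, -0.0276, 0.2578]
tool_rot: [[0.989, 0.148, -0.0], [0.148, -0.989, -0.0], [-0.0, 0.0, -1.0]]
contact_force: [-0.4, 0.0, 0.1]
width: 0.006
```

Emit:
move_arm:
  deltas:
    - {"turn": [0, 0, 0], "offset": [0, 0, 0.001], "fingers": 0.0}
    - {"turn": [0, 0, 0], "offset": [0, 0, 0.001], "fingers": 0.0}
    - {"turn": [0, 0, 0], "offset": [0, 0, 0.0005], "fingers": 0.0}
    - {"turn": [0, 0, 0], "offset": [0, 0, 0], "fingers": 0.0}

```text
time: 12.37
position: [0.5576, -0.0276, 0.255]
tool_rot: [[0.989, 0.148, -0.0], [0.148, -0.989, 0.0], [-0.0, -0.0, -1.0]]
contact_force: [-0.3, -0.5, 0.0]
width: 0.007
```

Emit:
move_arm:
  deltas:
    - {"turn": [0, 0, 0], "offset": [0, 0, 0.001], "fingers": 0.0}
    - {"turn": [0, 0, 0], "offset": [0, 0, 0], "fingers": 0.0}
    - {"turn": [0, 0, 0], "offset": [0, 0, 0], "fingers": 0.0}

```text
time: 12.62
position: [0.5578, -0.0276, 0.2544]
tool_rot: [[0.989, 0.148, 0.0], [0.148, -0.989, -0.0], [0.0, 0.0, -1.0]]
contact_force: [0.2, 1.0, 0.6]
width: 0.005
```

Emit:
move_arm:
  deltas:
    - {"turn": [0, 0, 0], "offset": [0, 0, 0.001], "fingers": 0.0}
    - {"turn": [0, 0, 0], "offset": [0, 0, 0], "fingers": 0.0}
    - {"turn": [0, 0, 0], "offset": [0, 0, 0], "fingers": 0.0}

```text
time: 12.87
position: [0.5579, -0.0276, 0.2544]
tool_rot: [[0.989, 0.149, -0.0], [0.149, -0.989, -0.0], [-0.0, 0.0, -1.0]]
contact_force: [-2.7, 0.1, 5.4]
width: 0.005
```

Emit:
move_arm:
  deltas:
    - {"turn": [0, 0, 0], "offset": [0, 0, 0.0005], "fingers": 0.0}
    - {"turn": [0, 0, 0], "offset": [0, 0, 0], "fingers": 0.0}
    - {"turn": [0, 0, 0], "offset": [0, 0, 0], "fingers": 0.0}

```text
time: 13.12
position: [0.558, -0.0276, 0.2543]
tool_rot: [[0.989, 0.149, -0.0], [0.149, -0.989, -0.0], [-0.0, 0.0, -1.0]]
contact_force: [-4.0, -0.3, 8.4]
width: 0.003
```

Emit:
move_arm:
  deltas:
    - {"turn": [0, 0, 0], "offset": [-0.0005, 0, 0.0005], "fingers": 0.0}
    - {"turn": [0, 0, 0], "offset": [0, 0, 0.0005], "fingers": 0.0}
    - {"turn": [0, 0, 0], "offset": [0, 0, 0], "fingers": 0.0}
    - {"turn": [0, 0, 0], "offset": [0, 0, 0], "fingers": 0.0}
    - {"turn": [0, 0, 0], "offset": [0, 0, 0], "fingers": 0.0}

```text
time: 13.53
position: [0.5578, -0.0276, 0.2543]
tool_rot: [[0.989, 0.148, 0.001], [0.148, -0.989, 0.0], [0.001, 0.0, -1.0]]
contact_force: [-5.4, 0.7, 11.5]
width: 0.005
```

```bash
python3 look.py 6
```

```text
top shaker dist 17.2 area 3241 conf 0.73
shaker (array([ 0.4781941 , -0.11784059,  0.16790508]), np.float64(0.9000139148531983))
13.7333 [ 0.55777589 -0.02759718  0.25425716] [-5.33658016  0.98351855 12.53896074]
```

View pics/scene6.png

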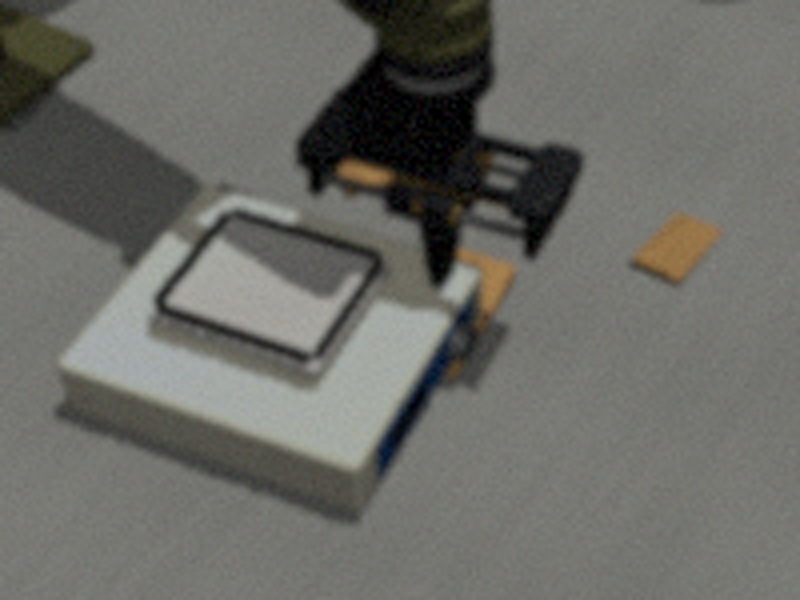

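Emit:
move_arm:
  deltas:
    - {"turn": [0, 0, 0], "offset": [0, 0, -0.001], "fingers": 0.0}
    - {"turn": [0, 0, 0], "offset": [0, 0, -0.002], "fingers": 0.0}
    - {"turn": [0, 0, 0], "offset": [0, 0, -0.01], "fingers": 0.0}
    - {"turn": [0, 0, 0], "offset": [0, 0, -0.03], "fingers": 0.0}
    - {"turn": [0, 0, 0], "offset": [0, 0, -0.03], "fingers": 0.0}

```text
time: 14.15
position: [0.5565, -0.0275, 0.3239]
tool_rot: [[0.989, 0.148, -0.005], [0.148, -0.989, 0.001], [-0.004, -0.001, -1.0]]
contact_force: [0.3, -0.5, 0.6]
width: 0.008
```

Emit:
move_arm:
  deltas:
    - {"turn": [0, 0, 0], "offset": [0, -0.03, -0.02], "fingers": 0.0}
    - {"turn": [0, 0, 0], "offset": [0, -0.04, 0], "fingers": 0.0}
    - {"turn": [0, 0, 0], "offset": [0, -0.04, 0], "fingers": 0.0}
    - {"turn": [0, 0, 0], "offset": [0, -0.04, 0], "fingers": 0.0}
    - {"turn": [0, 0, 0], "offset": [0, 0, 0], "fingers": 0.0}

```text
time: 14.57
position: [0.5337, 0.1256, 0.3454]
tool_rot: [[0.988, 0.154, 0.0], [0.154, -0.988, 0.003], [0.001, -0.002, -1.0]]
contact_force: [0.8, -0.4, 0.0]
width: 0.005
```

Emit:
move_arm:
  deltas:
    - {"turn": [0, 0, 0], "offset": [0, -0.04, 0], "fingers": 0.0}
    - {"turn": [0, 0, 0], "offset": [0, -0.04, 0], "fingers": 0.0}
    - {"turn": [0, 0, 0], "offset": [0, -0.03, 0], "fingers": 0.0}
    - {"turn": [0, 0, 0], "offset": [0, 0, 0], "fingers": 0.0}
    - {"turn": [0, 0, 0], "offset": [0, 0, 0], "fingers": 0.0}

```text
time: 14.98
position: [0.5184, 0.2304, 0.3448]
tool_rot: [[0.989, 0.151, -0.0], [0.151, -0.989, -0.001], [-0.0, 0.001, -1.0]]
contact_force: [0.7, -0.8, 0.9]
width: 0.007
```

```bash
python3 look.py 7
```

```text
top shaker dist 0.6 area 5990 conf 0.96
shaker (array([ 0.4788969 , -0.11501492,  0.14909375]), np.float64(0.034867917116763236))
15.1833 [0.51894695 0.22826389 0.34470925] [ 0.44785697 -0.24926846  0.23603968]
```

View pics/top7.png

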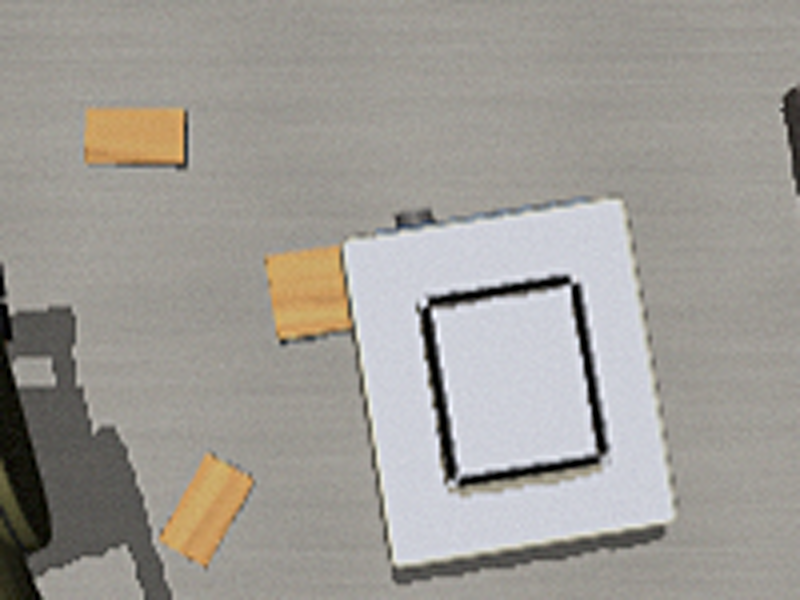

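View pics/scene7.png

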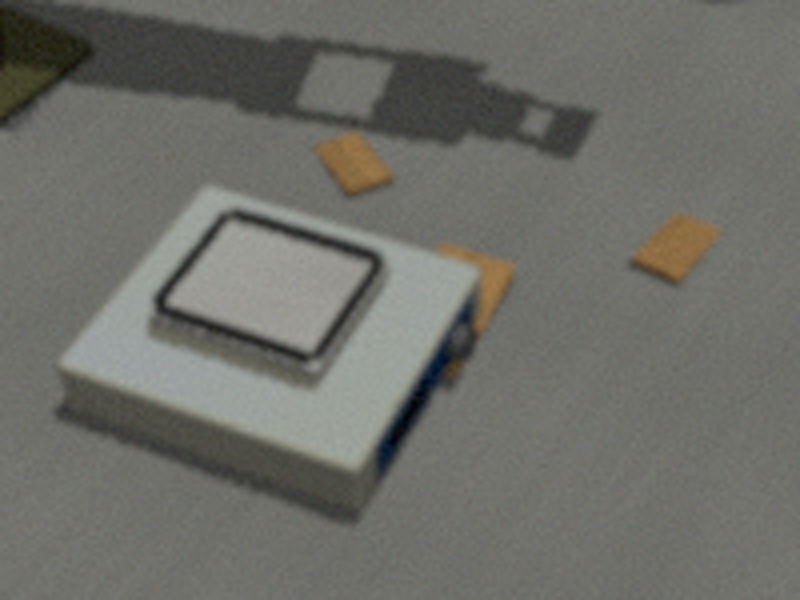

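Run:
```python
from h import *
s=snapshot('top');R,e=cam(s)
p=pix2world(s,R,e,[[307.8,195]],.0155)[0]; q=np.array([.4789,-.115]);c,n=np.cos(.149),np.sin(.149)
d=p[:2]-q; print('heel in shaker frame',c*d[0]+n*d[1],-n*d[0]+c*d[1])
workorder.hand_in(); print(env.observe()['time'])
```

```text
heel in shaker frame 0.0812459995410848 0.15212037032656592
the job is handed in; nothing more can be done
the job is handed in; nothing more can be done
```

The largest wedge is now under the short foot, and the shaker no longer rocks when pressed at that corner. The job is handed in at about 15 s of the 51 s allowed; the hand-in gave no verdict.

- **Wedge:** I pushed it along the bench from its heel with both fingertips. The push stayed around 1 N or less until it met the foot, then rose to about 8 N, where I stopped and backed off. The last top picture puts the heel at about x 81, y 152 mm in the shaker's frame. With a 110 mm wedge, that puts the thin edge about 33 mm past the foot's centre and about 9 mm off to the side.
- **Press test:** I pressed down over the foot to 12.5 N with closed fingertips. The tool height held at 0.254 m while the force rose, so the corner did not give. There was also a sideways force of about 5 N during the press, but nothing moved.
- **Final look:** After I let go, the fitted shaker position was within 1 mm of where it started. I did not move the arm near the tip box, bottle or beaker, but I did not measure them again.
- **Poor fits:** The shaker fit from the scene camera failed at the start. The top-camera fit taken during the press was also useless because the arm blocked the view. I relied on the other top-camera fits, and checked them by eye against the scene picture.
- **Not measured directly:** The weight the wedge carries after release, and the shaker's exact tilt. I infer both from the 8 N push and the unchanged height under load.

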